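# Refit the push rivet of a pastry case's air grille

## Task

One section of the pastry case's white air-return grille is still unfastened: take the black push rivet with the raised orange pin out of the yellow caddy, feel for the spring clip's hole under the section's empty slot and ease the rivet into it without forcing until its head lies down on the grille, pin still raised, then push the pin in flush with the head and let go. Use a light hand - the grille dents if it is leaned on hard, and a pin pushed in early spoils the rivet - and leave the dessert glass, the tag holder and the tart plate where they stand.

Things in the scene. Friction and masses are not known exactly. Their poses are not given: they have to be found in the camera images.
- rivet: black plastic push rivet standing in the caddy's middle hole, about 30 g. Round head 30 mm across, 3 mm thick; under it a round shank 10 mm across with four legs. Origin at the centre of the head's underside, z up towards the pin. Grip it from above by its raised orange pin. Once the pin has gone in, the legs are spread and the rivet no longer enters a hole
- pin_top (a point): centre of the top face of the rivet's orange pin, 10 mm across, standing 12 mm proud of the head: 15 mm above the rivet's origin while raised, 3 mm above it when flush with the head's top. The pin holds its place by friction and slides in at about 10 N, so seat the rivet on much less; once flush, the load climbs
- rivet_tip (a point): the blunt end of the rivet's legs, on its axis, 23 mm below the head's underside; the legs are 9.6 mm across, the shank above them 10 mm
- slot (a point): centre of the empty rivet slot, on the top face of the unfastened grille section. The slot is 12.5 mm wide and 20 mm long, the long way along the grille's y axis, through a 3 mm sheet
- clip_rail (a point): 8 mm below the slot's centre, level with the top of a 3 mm steel spring clip with a round 11 mm hole. The clip may sit anywhere on its rail: the hole is centred across the slot but up to 4.5 mm off this point, either way along the slot (felt, or seen through the slot). Caught on its rim part way down, the rivet is pushed sideways towards the hole's centre
- grille: the unfastened section of the white slotted air-return grille, 84 x 276 mm, in the case's top near the robot (the left or the right one; the other already has its flush rivet). Origin at the slot's centre, top face at rest, 110 mm above the work surface; z up, y along section and slot. It lies on a soft foam gasket: sinks some mm while pressed and comes back up when let go
- case: black countertop cold display base with a pale deck, 360 x 660 x 110 mm, its glass hood lifted off; fixed. Origin at the centre of its underside; x away from the robot, y along the grille, same yaw as the grille
- caddy: yellow plastic clip caddy, 44 x 110 x 34 mm, 350 g, standing on the deck, three 12.5 mm holes in a row along its y axis 36 mm apart, the rivet in the middle one. Origin at the centre of its underside
- dessert_glass: small dessert glass, 62 mm across the rim, 70 mm tall, standing on the deck. Origin at the centre of its underside. Leave it alone
- tag_holder: white price-tag holder with a green card, foot 45 x 75 mm, 65 mm tall, standing on the deck. Origin at the centre of its underside. Leave it alone
- tart_plate: white rectangular plate 85 x 200 mm with three pink tarts, 44 mm tall in all, at the deck's far side. Origin at the centre of its underside. Leave it alone

How it is judged:
By the outcome, as a careful person would: the job done as asked, in the order asked, and still so for the second after the job is handed in, with the robot touching nothing.
It also fails if it takes over 54 s, if anything falls off the work surface, if the arm or the gripper's body presses on something with over 40 N, if the wrist force passes 120 N, or if a joint passes its speed limit or range.

## Robot

A 7-joint arm with a two-finger parallel gripper is mounted at the origin on the work surface. World frame = base frame: x ahead of the robot, y to its left, z up, the work surface at z = 0. Lengths are in m, angles in rad, forces in N, time in s.
With the tool pointing down it reaches from about 0.4 to 0.85 m from the base axis. Payload 10.4 kg.
Tool frame: the origin (TCP) lies at the very end of the fingers, on their centre line; the grasp point (between the pads) lies 19 mm behind it; z points along the fingers, y is the line along which they close (so a half turn about z gives the same grasp; the last joint's range is limited). The gripper opens to 85 mm and grips with 20 to 120 N. Pads are 22 mm wide; open, the fingers measure 114 mm over their backs; the gripper's body (76 mm by 85 mm) begins 54 mm behind the grasp point. The pads swing forward as they close: fully open they stand 13 mm farther back than shut.
Start: joints at [1.112, 0.332, -0.065, 1.46, 0.022, 1.35, -0.088], TCP at [0.264, -0.567, 0.194] pointing down, gripper open.
Joint ranges: [-2.6, 2.6], [-0.5, 2.12], [-1.47, 1.34], [0.16, 2.42], [-1.27, 4.41], [0.06, 2.06], [-2.6, 2.6]. Speed limits (rad/s): [2.22, 2.22, 2.79, 2.79, 3.14, 3.14, 3.14].

## Interface

Orientations are given as a unit quaternion [x, y, z, w].
In Python, from workcell import manip gives the robot as it stands.
- The arm moves only by the shell command python3 -m jog [FORCE], which reads ROWS from standard input. ROWS is one flat JSON list of numbers that holds 1 to 20 rows one after another, with no inner brackets; each row has 7 numbers: a rotation vector rx, ry, rz in fractions of the full range, 1 being 45 degrees, then dx, dy, dz in fractions of the full range, 1 being 800 mm, then the opening from 0.0 (shut) to 1.0 (fully open); each row is the pose to reach, as a shift and turn from the pose commanded when the command began, along the tool's axes at that moment; what a row does not reach only later rows make up. A row lasts 1/8 s, in which the tool goes at most 0.0625 m and 0.188 rad, less where a joint would pass 70% of its speed; a pose out of reach is approached as far as the arm can. The fingers move at their own pace and stop on an object; FORCE is the grip in N (left out, the last holds). Time passes only in rows, so rows that do not move let the fingers close. It prints the time, the measured TCP pose, the force, the opening and the grip force at its end. Input that does not fit is refused with a message, and nothing moves.
- manip.get_obs(): the state, without advancing time (a new reading comes with each control period).
- manip.camera(name): name is "scene" or "top" or "wrist"; returns the picture (420x560x3 uint8, blue, green, red); there is no depth.
- manip.calibration(name): a dict with "fx", "fy", "cx", "cy" (pixels), "k1" (the pictures are not rectified: a ray, as slopes to the right and down, at radius r is drawn at 1 + k1 r^2 times it, then the intrinsics apply), "world_from_camera" (4x4, takes a point from camera to world coordinates); the wrist camera has in their place "tool_from_camera" (4x4, takes a point from camera to tool coordinates, whose origin is the TCP and whose axes are the flange's). Camera axes: x right, y up, looking along -z (the intrinsics and any distortion apply to the point x, -y, -z); pixel columns grow to the right and rows downward; lengths in m; the calibration is good to about 2 mm. A picture is of the moment at which its call begins: read the wrist's pose just before it. calibration takes no time and is no camera call.
- manip.hand_in(): hands the job in; it is judged then, once.
Trained networks look in the newest picture that a camera, given by its name, has taken for a name from the list of things; names that differ only in an ending like _2 or _b are one class to them, and where a whole thing is asked for, a point or a joint stands for the part that bears it (a point fixed in the world has none). Each returns a list of dicts, best first, with "confidence" (0 to 1); they miss things now and then, are a little off and sometimes report something else, mostly with a low value. They report only what shows in the picture. A call takes as long as a camera call.
- manip.outline_of(camera, thing): "mask" (420x560 bool, what is visible of it) and "bbox" ([left, top, right, bottom] in pixels, round what is visible of it).
The state is a dict: "clock": time; "joint_pos": joint angles; "joint_velocities": joint speeds; "tau": joint torques, N m; "position": TCP position; "ee_rot": TCP orientation; "ft_force": force on the tool from outside, world axes, zero at the start; "torque": the same for the moment, N m; "grip_width": opening from 0.0 (shut) to 1.0 (fully open); "grasp_force": force on a finger pad.
Only numpy, scipy, OpenCV 4.12 (cv2) and the standard library are available. Lean on these libraries where they do the work, as an engineer would, in place of code of your own. Each camera call takes 0.05 s, during which the arm holds its last target. There are 200 camera calls.

## Working session

There is one attempt and no reset: what is moved stays moved. The work goes in short steps, Python scripts to look and compute and a shell command to move; the robot and the scene stay as the last step left them, time stands still between calls to the robot, and variables do not carry over. Pictures are saved under pics/ and viewed, at most 11 in all, crops included, and the job is handed in when it is done.

```bash
mkdir -p pics; cat > h.py <<'E'
import numpy as np,cv2
from workcell import manip
from scipy.spatial.transform import Rotation as R
def ray(cam,u,v,obs=None):
    c=manip.calibration(cam); k=c["k1"]
    d=np.array([(u-c["cx"])/c["fx"],(v-c["cy"])/c["fy"]]); s=d.copy()
    for _ in range(30): s=d/(1+k*(s@s))
    if "world_from_camera" in c: T=np.array(c["world_from_camera"])
    else:
        o=obs or manip.get_obs(); B=np.eye(4);B[:3,:3]=R.from_quat(o["ee_rot"]).as_matrix();B[:3,3]=o["position"]
        T=B@np.array(c["tool_from_camera"])
    return T[:3,3],T[:3,:3]@np.array([s[0],-s[1],-1])
def at_z(cam,u,v,z,obs=None):
    p,d=ray(cam,u,v,obs); return p+d*(z-p[2])/d[2]
E
python3 - <<'E'
from h import *
o=manip.get_obs();print({k:np.round(v,3) for k,v in o.items()})
ims=[]
for n in["scene","top"]:
    im=manip.camera(n);cv2.imwrite(f"pics/{n}0.png",im)
    for t in["rivet","pin_top","grille","caddy","dessert_glass","tag_holder","case"]:
        for r in manip.outline_of(n,t)[:2]:
            ys,xs=np.nonzero(r["mask"]);print(n,t,round(r["confidence"],2),r["bbox"],xs.mean().round(1),ys.mean().round(1))
    print(manip.calibration(n))
E
```

```text
{'clock': np.float64(0.0), 'joint_pos': array([ 1.112,  0.333, -0.065,  1.461,  0.022,  1.35 , -0.089]), 'joint_velocities': array([ 0.001, -0.001, -0.001,  0.   , -0.001, -0.001,  0.001]), 'tau': array([ 1.0000e-03, -6.2544e+01,  4.9000e-02, -3.9161e+01,  1.6000e-02,
        1.0000e-02,  0.0000e+00]), 'position': array([ 0.264, -0.566,  0.193]), 'ee_rot': array([ 0.976,  0.216, -0.   , -0.001]), 'ft_force': array([0.258, 0.512, 0.375]), 'torque': array([ 0.01 , -0.042,  0.059]), 'grasp_force': np.float64(0.0), 'grip_width': np.float64(0.997)}
scene rivet 0.83 [367.6, 275.1, 385.1, 291.5] 376.7 282.2
scene pin_top 0.57 [373.8, 275.4, 380.1, 281.7] 377.8 278.6
scene grille 0.61 [246.8, 98.2, 365.7, 191.4] 305.6 140.4
scene caddy 0.42 [285.7, 160.9, 326.2, 215.8] 305.8 187.8
scene caddy 0.23 [367.0, 275.1, 388.1, 295.4] 376.7 282.2
scene dessert_glass 0.7 [285.5, 161.8, 327.3, 218.5] 305.8 187.7
scene tag_holder 0.75 [236.2, 119.8, 268.0, 172.4] 248.4 149.5
scene case 0.58 [125.2, 83.0, 541.6, 420.0] 322.5 272.4
{'fx': 399.280001819255, 'fy': 399.280001819255, 'cx': 284.0459235326174, 
[... 634 characters left out ...]
2.1, 216.7, 397.3, 263.3] 369.2 238.9
top tag_holder 0.21 [259.7, 199.1, 298.7, 241.0] 280.3 219.2
top case 0.75 [70.9, 91.9, 472.0, 369.7] 285.2 224.7
top case 0.23 [144.6, 169.0, 212.3, 202.5] 179.5 187.4
{'fx': 444.9792679377576, 'fy': 444.9792679377576, 'cx': 275.93241648255207, 'cy': 205.29260109297658, 'k1': -0.10302278448425074, 'world_from_camera': array([[ 1.85488052e-01,  9.56038697e-01, -2.27121537e-01,
         4.46515698e-01],
       [-9.82632304e-01,  1.81706101e-01, -3.76383860e-02,
        -8.41880014e-04],
       [ 5.28561549e-03,  2.30158430e-01,  9.73138818e-01,
         8.67101030e-01],
       [ 0.00000000e+00,  0.00000000e+00,  0.00000000e+00,
         1.00000000e+00]])}
```

View pics/top0.png

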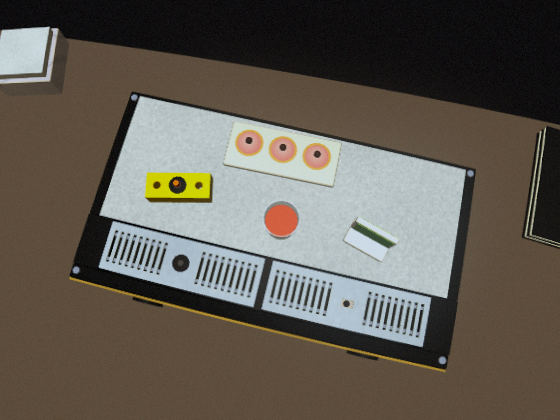

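View pics/scene0.png

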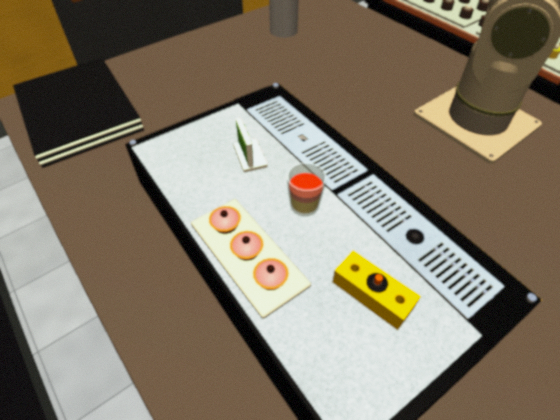

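```bash
python3 - <<'E'
from h import *
def tri(a,b):
    A=np.zeros((3,3));q=np.zeros(3)
    for p,d in(a,b):
        d=d/np.linalg.norm(d);M=np.eye(3)-np.outer(d,d);A+=M;q+=M@p
    return np.linalg.solve(A,q)
im={n:cv2.imread(f"pics/{n}0.png") for n in("top","scene")}
# orange pin blobs near rivet
pin={}
for n,(u,v) in dict(top=(177,184),scene=(377,281)).items():
    hsv=cv2.cvtColor(im[n],cv2.COLOR_BGR2HSV)
    m=((hsv[...,0]<16)&(hsv[...,1]>130)&(hsv[...,2]>110)); k=np.zeros_like(m);k[v-10:v+10,u-10:u+10]=1
    ys,xs=np.nonzero(m&k);pin[n]=(xs.mean(),ys.mean());print(n,len(xs),pin[n])
print("pin",tri(ray("top",*pin["top"]),ray("scene",*pin["scene"])))
for z in(.147,.159,.15):print(z,at_z("top",*pin["top"],z),at_z("scene",*pin["scene"],z))
# slot: dark/other region
for n,(u,v) in dict(top=(347,303),scene=(303,137)).items():
    c=im[n][v-16:v+16,u-20:u+20];cv2.imwrite(f"pics/s_{n}.png",cv2.resize(c,None,fx=10,fy=10,interpolation=cv2.INTER_CUBIC))
    print(n,at_z(n,u,v,.11))
a=cv2.imread("pics/s_top.png");b=cv2.imread("pics/s_scene.png");cv2.imwrite("pics/s.png",np.hstack([a,b]))
manip.camera("top")
for r in manip.outline_of("top","grille")[:1]:
    ys,xs=np.nonzero(r["mask"]);P=np.array([at_z("top",x,y,.11)[:2] for x,y in zip(xs,ys)])
    print(cv2.minAreaRect((P*1000).astype(np.float32)))
for r in manip.outline_of("top","caddy")[:1]:
    ys,xs=np.nonzero(r["mask"]);P=np.array([at_z("top",x,y,.14)[:2] for x,y in zip(xs,ys)])
    print(cv2.minAreaRect((P*1000).astype(np.float32)))
E
```

```text
top 9 (np.float64(175.77777777777777), np.float64(182.33333333333334))
scene 59 (np.float64(378.20338983050846), np.float64(278.135593220339))
pin [0.61962884 0.19966034 0.15469144]
0.147 [0.62215957 0.20078595 0.147     ] [0.61448412 0.19848388 0.147     ]
0.159 [0.61923259 0.19742596 0.159     ] [0.62134605 0.20182508 0.159     ]
0.15 [0.62142783 0.19994595 0.15      ] [0.6161996  0.19931918 0.15      ]
top [ 0.48012272 -0.1197667   0.11      ]
scene [ 0.47895457 -0.11714607  0.11      ]Traceback (most recent call last):
  File "<stdin>", line 23, in <module>
  File "h.py", line 14, in at_z
    p,d=ray(cam,u,v,obs); return p+d*(z-p[2])/d[2]
        ~~~^^^^^^^^^^^^^
  File "h.py", line 5, in ray
    c=manip.calibration(cam); k=c["k1"]
ValueError: time passes only in moves, steps and waits
```

View pics/s.png

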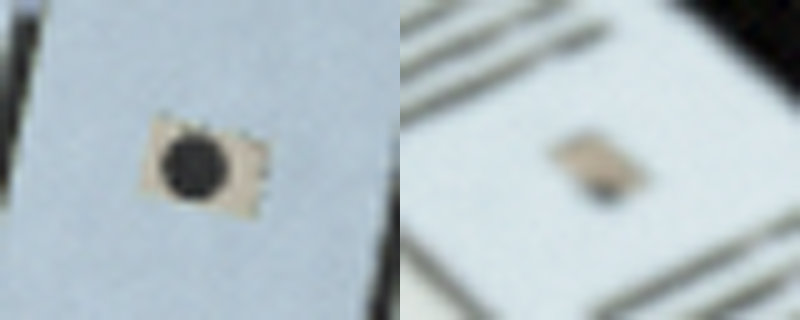

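```bash
sed -i 's/^def ray/CAL={n:manip.calibration(n) for n in("top","scene","wrist")}\ndef ray/; s/c=manip.calibration(cam)/c=CAL[cam]/' h.py; python3 - <<'E'
from h import *
print(CAL["wrist"])
q=lambda x,y:at_z("top",x/10-.45+327,y/10-.45+287,.11)
C=np.array([q(155,118),q(268,142),q(258,218),q(138,190)]);print("slot",C.mean(0),C)
print("hole",at_z("top",194/10-.45+327,167/10-.45+287,.102))
manip.camera("top")
for n,z in(("grille",.11),("caddy",.144),("case",.11),("dessert_glass",.18),("tart_plate",.12),("tag_holder",.11)):
  for r in manip.outline_of("top",n)[:1]:
    ys,xs=np.nonzero(r["mask"]);P=np.array([at_z("top",x,y,z)[:2] for x,y in zip(xs,ys)])
    print(n,cv2.minAreaRect((P*1000).astype(np.float32)))
E
```

```text
{'fx': 334.73196223638774, 'fy': 334.73196223638774, 'cx': 279.6336141666407, 'cy': 203.58135583145634, 'k1': -0.06570884450065895, 'tool_from_camera': array([[-1.26377539e-03,  9.60965423e-01,  2.76665609e-01,
         7.05737043e-02],
       [ 9.99999201e-01,  1.21620505e-03,  3.43531616e-04,
         2.03120187e-04],
       [-6.36010603e-06,  2.76665822e-01, -9.60966192e-01,
        -1.80447091e-01],
       [ 0.00000000e+00,  0.00000000e+00,  0.00000000e+00,
         1.00000000e+00]])}
slot [ 0.47972789 -0.11987668  0.11      ] [[ 0.48623575 -0.11034134  0.11      ]
 [ 0.48571305 -0.12973648  0.11      ]
 [ 0.47299974 -0.13001351  0.11      ]
 [ 0.47396301 -0.10941541  0.11      ]]
hole [ 0.47974604 -0.11932891  0.102     ]
grille ((479.9598083496094, -120.5665283203125), (278.6156921386719, 86.19111633300781), 87.25255584716797)
caddy ((615.914794921875, 195.4715118408203), (52.74856185913086, 116.1521224975586), 10.743403434753418)
dessert_glass ((587.6860961914062, 13.977291107177734), (59.707298278808594, 59.8585205078125), 55.43533706665039)
tart_plate ((715.7926025390625, 34.69562530517578), (198.0050506591797, 87.80680084228516), 88.52781677246094)
tag_holder ((593.4912109375, -142.09718322753906), (86.42324829101562, 55.237876892089844), 70.32927703857422)
```

Units first: shifts go in shares of 800 mm and turns go in shares of 45 degrees. So 0.645 m / 0.8 = 0.8063, -0.032 m / 0.8 = -0.04, 0.478 rad / 0.7854 = 0.6086.

```bash
echo '[0,0,0.1273,0.0625,-0.0525,-0.075,0.4,0,0,0.6086,0.8063,-0.68,-0.0625,0.4,0,0,0.6086,0.8063,-0.68,-0.0625,0.4,0,0,0.6086,0.8063,-0.68,-0.0625,0.4,0,0,0.6086,0.8063,-0.68,-0.0625,0.4,0,0,0.6086,0.8063,-0.68,-0.0625,0.4,0,0,0.6086,0.8063,-0.68,-0.0625,0.4,0,0,0.6086,0.8063,-0.68,-0.0625,0.4,0,0,0.6086,0.8063,-0.68,-0.0625,0.4,0,0,0.6086,0.8063,-0.68,-0.0625,0.4,0,0,0.6086,0.8063,-0.68,-0.0625,0.4,0,0,0.6086,0.8063,-0.68,-0.0625,0.4,0,0,0.6086,0.8063,-0.68,-0.04,0.4,0,0,0.6086,0.8063,-0.68,-0.04,0.4,0,0,0.6086,0.8063,-0.68,-0.04,0.4,0,0,0.6086,0.8063,-0.68,-0.04,0.4,0,0,0.6086,0.8063,-0.68,-0.04,0.4,0,0,0.6086,0.8063,-0.68,-0.04,0.4]' | python3 -m jog
cat > look.py <<'E'
from h import *
import sys
o=manip.get_obs();im=manip.camera("wrist");cv2.imwrite(sys.argv[1],im)
print(o["clock"],o["position"].round(4),R.from_quat(o["ee_rot"]).as_matrix().round(3).tolist())
for t in sys.argv[2:]:
    for r in manip.outline_of("wrist",t)[:1]:
        ys,xs=np.nonzero(r["mask"]);print(t,r["confidence"],r["bbox"],xs.mean(),ys.mean())
hsv=cv2.cvtColor(im,cv2.COLOR_BGR2HSV)
m=((hsv[...,0]<16)&(hsv[...,1]>140)&(hsv[...,2]>110)).astype(np.uint8)
n,_,st,ce=cv2.connectedComponentsWithStats(m)
for i in range(1,n):
    if st[i,4]>60:print("orange",st[i],ce[i].round(1),at_z("wrist",*ce[i],.159,o).round(4))
E
python3 look.py pics/w1.png rivet pin_top
```

```text
clock: 3.5
position: [0.6192, 0.1975, 0.2266]
ee_rot: [1.0, -0.022, 0.001, 0.0]
ft_force: [-1.0, 0.2, 0.7]
grip_width: 0.399
grasp_force: 0.0
3.5 [0.6192 0.1975 0.2266] [[0.999, -0.044, 0.001], [-0.044, -0.999, -0.001], [0.001, 0.001, -1.0]]
rivet 0.83 [259.3, 179.2, 298.3, 215.5] 276.5704761904762 196.86
pin_top 0.72 [270.8, 193.8, 282.8, 205.7] 276.6666666666667 199.5
orange [270 193  14  16 101] [276.6 201.6] [0.6202 0.1999 0.159 ]
orange [ 487  203   49   56 1948] [511.5 231.4] [0.5862 0.009  0.159 ]
```

View pics/w1.png

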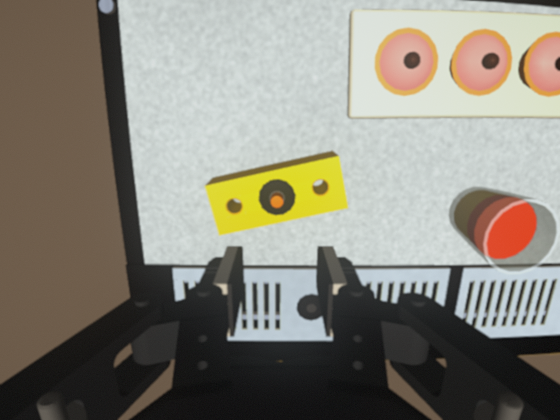

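To row units: 0.075 m / 0.8 = 0.0938, -0.0024 m / 0.8 = -0.003.

```bash
echo '[0,0,0,0.0013,-0.003,0.0563,0.4,0,0,0,0.0013,-0.003,0.0875,0.4,0,0,0,0.0013,-0.003,0.0938,0.4,0,0,0,0.0013,-0.003,0.0938,0.4,0,0,0,0.0013,-0.003,0.0938,0.0,0,0,0,0.0013,-0.003,0.0938,0.0,0,0,0,0.0013,-0.003,0.0938,0.0,0,0,0,0.0013,-0.003,0.0938,0.0,0,0,0,0.0013,-0.003,0.0938,0.0,0,0,0,0.0013,-0.003,0.0938,0.0]' | python3 -m jog 30; python3 look.py pics/w2.png rivet
```

```text
clock: 4.9
position: [0.62, 0.2012, 0.1509]
ee_rot: [1.0, -0.021, -0.0, 0.0]
ft_force: [0.2, -1.3, -1.1]
grip_width: -0.002
grasp_force: 0.0
4.9 [0.62   0.2012 0.1509] [[0.999, -0.042, -0.0], [-0.042, -0.999, -0.0], [-0.0, 0.0, -1.0]]
rivet 0.73 [257.0, 205.8, 307.6, 250.4] 281.7350272232305 228.0205686630369
orange [547 254  13  54 485] [554.2 281.2] [0.5846 0.0355 0.159 ]
```

View pics/w2.png

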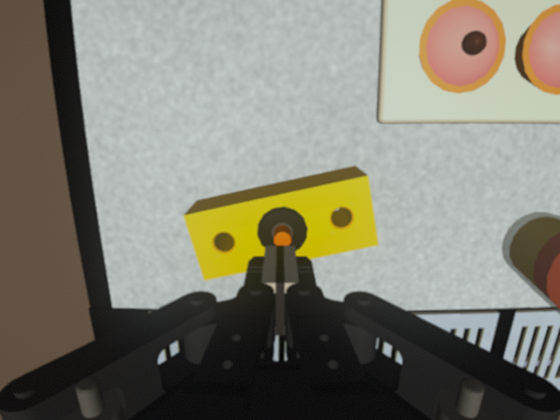

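```bash
python3 - <<'E'
from h import *
c=cv2.imread("pics/w2.png")[190:390,170:400]
d=cv2.imread("pics/w1.png")[190:390,170:400]
cv2.imwrite("pics/c2.png",cv2.convertScaleAbs(cv2.resize(np.hstack([c,d]),(800,348),interpolation=cv2.INTER_CUBIC),alpha=1.6,beta=20))
E
```

```text
(no output)
```

View pics/c2.png

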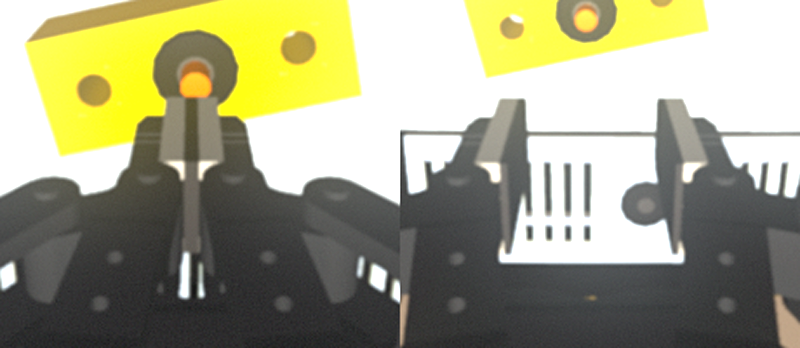

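```bash
python3 - <<'E'
from h import *
o=manip.get_obs()
a=manip.camera("scene");b=manip.camera("top")
c=cv2.resize(a[190:330,300:460],(640,560),interpolation=cv2.INTER_CUBIC)
cv2.imwrite("pics/c3.png",cv2.convertScaleAbs(c,alpha=1.4,beta=15))
# projections of TCP & points along the tool into scene
C=CAL["scene"];T=np.linalg.inv(np.array(C["world_from_camera"]))
for t in(0,.02,.045):
    p=T@np.r_[o["position"]+[0,0,t],1];s=np.array([p[0]/-p[2],-p[1]/-p[2]]);s*=1+C["k1"]*(s@s)
    u=C["fx"]*s[0]+C["cx"],C["fy"]*s[1]+C["cy"];print(t,u,"crop",(u[0]-300)*4,(u[1]-190)*4)
E
```

```text
0 (np.float64(377.36099262974767), np.float64(280.3294508891056)) crop 309.4439705189907 361.3178035564224
0.02 (np.float64(380.2976485456845), np.float64(272.56981693703756)) crop 321.1905941827381 330.27926774815023
0.045 (np.float64(384.22113129224067), np.float64(262.17736429236953)) crop 336.8845251689627 288.7094571694781
```

View pics/c3.png

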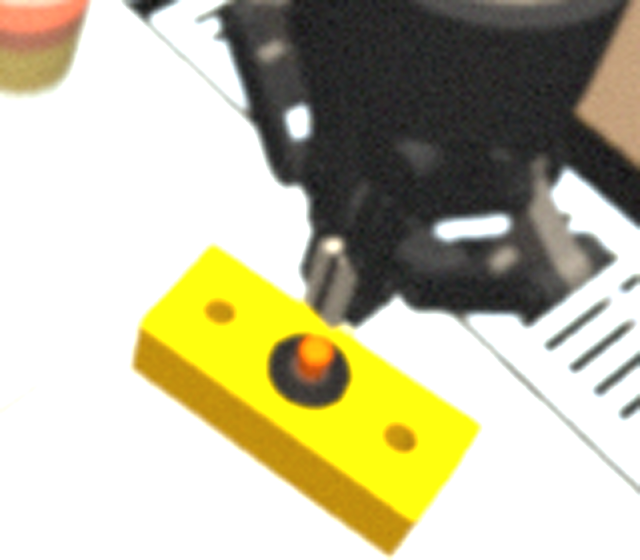

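```bash
python3 - <<'E'
from h import *
from scipy.optimize import least_squares
def tri(a,b):
    A=np.zeros((3,3));q=np.zeros(3)
    for p,d in(a,b):
        d=d/np.linalg.norm(d);M=np.eye(3)-np.outer(d,d);A+=M;q+=M@p
    x=np.linalg.solve(A,q)
    return x,[np.linalg.norm(np.cross(x-p,d/np.linalg.norm(d))) for p,d in(a,b)]
o=manip.get_obs();print(o["position"])
for w,s in(((281,246),(382,270.5)),((280.4,283.7),(383.2,251.2)),((282.7,237.5),(378.7,277))):
    print(tri(ray("wrist",*w,o),ray("scene",*s)))
E
```

```text
[0.62002127 0.20117854 0.15087004]
(array([0.62203805, 0.2014136 , 0.17706766]), [np.float64(0.002248350549656789), np.float64(0.002248350549656594)])
(array([0.63229459, 0.20058944, 0.23017625]), [np.float64(0.0008431006384866616), np.float64(0.0008431006384865775)])
(array([0.61963728, 0.20006724, 0.1571    ]), [np.float64(0.001148205459602436), np.float64(0.0011482054596024904)])
```

To row units: 0.02 m / 0.8 = 0.025, 0.012 m / 0.8 = 0.015.

```bash
echo '[0,0,0,0,0.001,0,0.24,0,0,0,0,0.001,0,0.24,0,0,0,0,0.001,0.015,0.24,0,0,0,0,0.001,0.025,0.24,0,0,0,0,0.001,0.025,0.24]' | python3 -m jog; python3 - <<'E'
from h import *
o=manip.get_obs();w=manip.camera("wrist");s=manip.camera("scene");print(o["position"],o["ft_force"])
a=cv2.resize(w[180:320,210:350],(560,560),interpolation=cv2.INTER_CUBIC);b=cv2.resize(s[240:300,350:410],(240,240),interpolation=cv2.INTER_CUBIC)
b=cv2.copyMakeBorder(b,0,320,0,0,cv2.BORDER_CONSTANT)
cv2.imwrite("pics/c4.png",cv2.convertScaleAbs(np.hstack([a,b]),alpha=1.4,beta=15))
E
```

```text
clock: 5.72
position: [0.6194, 0.2001, 0.1296]
ee_rot: [1.0, -0.021, -0.001, 0.0]
ft_force: [-0.5, 0.1, -0.2]
grip_width: 0.24
grasp_force: 0.0
[0.61938868 0.20008565 0.12962795] [-0.50036587  0.09937718 -0.24878273]
```

View pics/c4.png

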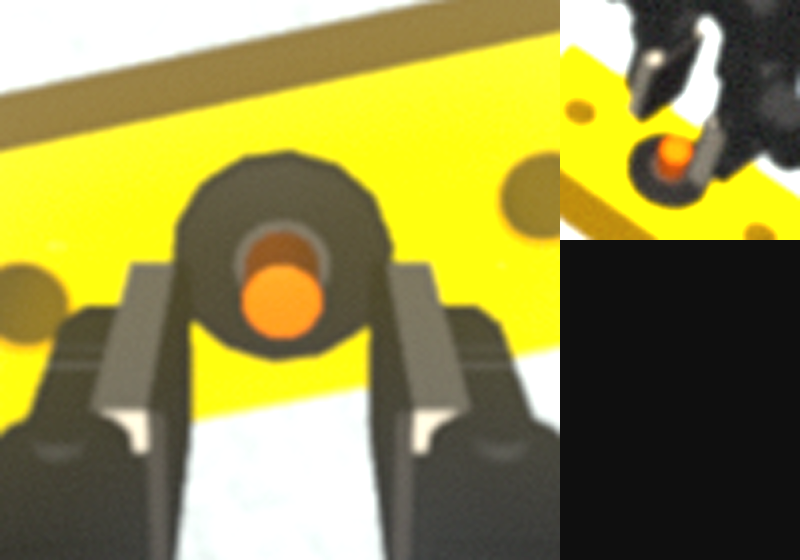

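To row units: 0.016 m / 0.8 = 0.02, 0.014 m / 0.8 = 0.0175.

```bash
echo '[0,0,0,0,0,0.0088,0.24,0,0,0,0,0,0.0175,0.24,0,0,0,0,0,0.02,0.24,0,0,0,0,0,0.02,0.24]' | python3 -m jog|sed -n '2p;4p';  python3 - <<'E'
from h import *
w=manip.camera("wrist");o=manip.get_obs()
a=cv2.resize(w[180:320,210:350],(560,560),interpolation=cv2.INTER_CUBIC)
s=manip.camera("scene")
b=cv2.resize(s[240:300,350:410],(240,240),interpolation=cv2.INTER_CUBIC)
b=cv2.copyMakeBorder(b,0,320,0,0,cv2.BORDER_CONSTANT)
cv2.imwrite("pics/c5.png",cv2.convertScaleAbs(np.hstack([a,b]),alpha=1.4,beta=15))
E
```

```text
position: [0.6199, 0.2003, 0.1147]
ft_force: [-0.9, 0.5, 0.3]
```

View pics/c5.png

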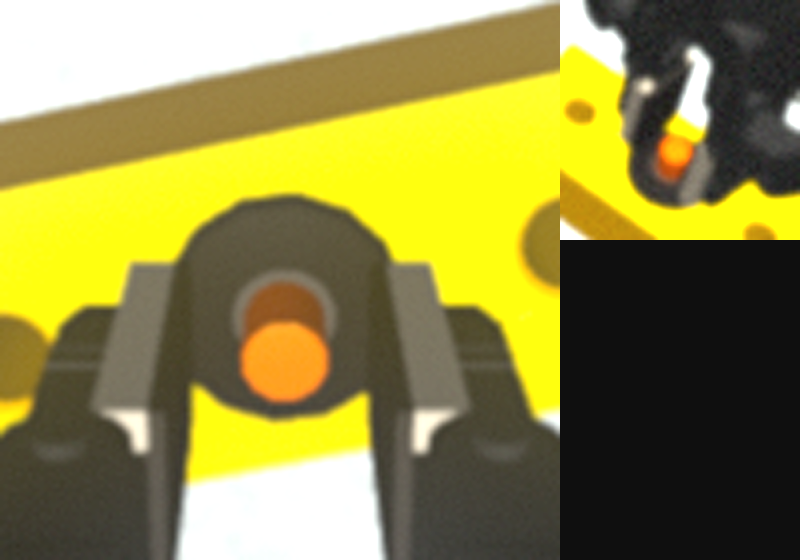

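To row units: 0.007 m / 0.8 = 0.0088, 0.004 m / 0.8 = 0.005.

```bash
echo '[0,0,0,0,0,0.005,0.24,0,0,0,0,0,0.0088,0.24,0,0,0,0,0,0.0088,0.24]' | python3 -m jog|sed -n '2p;4p';echo '[0,0,0,0,0,0.0025,0.24,0,0,0,0,0,0.0025,0.24]' | python3 -m jog|sed -n '2p;4p'
```

```text
position: [0.6203, 0.2005, 0.1098]
ft_force: [-5.4, -2.6, 13.9]
position: [0.6204, 0.2005, 0.1096]
ft_force: [-11.7, -5.4, 27.6]
```

To row units: -0.009 m / 0.8 = -0.0113, -0.005 m / 0.8 = -0.0063.

```bash
echo '[0,0,0,0,0,-0.0063,0.24,0,0,0,0,0,-0.0113,0.24,0,0,0,0,0,-0.0113,0.24]' | python3 -m jog |sed -n '2p;4p';echo '[0,0,0,0,0,0,0.0,0,0,0,0,0,0,0.0,0,0,0,0,0,0,0.0,0,0,0,0,0,0,0.0]' | python3 -m jog 30
```

```text
position: [0.6201, 0.2004, 0.1148]
ft_force: [0.2, 0.3, 0.4]
clock: 7.92
position: [0.6199, 0.2003, 0.1147]
ee_rot: [1.0, -0.021, -0.0, 0.0]
ft_force: [-0.1, -0.3, 0.6]
grip_width: 0.089
grasp_force: 29.2
```

To row units: -0.1 m / 0.8 = -0.125, -0.07 m / 0.8 = -0.0875.

```bash
echo '[0,0,0,0,0,-0.0125,0.0,0,0,0,0,0,-0.0375,0.0,0,0,0,0,0,-0.0875,0.0,0,0,0,0,0,-0.125,0.0,0,0,0,0,0,-0.125,0.0]' | python3 -m jog; python3 look.py pics/w6.png rivet pin_top caddy; python3 - <<'E'
from h import *
a=cv2.imread("pics/w6.png");print(a[225:300:5,280].tolist())
E
```

```text
clock: 8.55
position: [0.6213, 0.2014, 0.2194]
ee_rot: [1.0, -0.021, 0.003, -0.001]
ft_force: [-0.0, -0.2, -0.9]
grip_width: 0.089
grasp_force: 29.3
8.55 [0.6213 0.2014 0.2194] [[0.999, -0.042, 0.006], [-0.042, -0.999, 0.002], [0.006, -0.002, -1.0]]
rivet 0.68 [250.4, 228.1, 311.9, 283.1] 279.39252336448595 250.88928828181164
pin_top 0.89 [270.1, 249.3, 286.7, 279.7] 279.475 264.2522727272727
caddy 0.82 [208.7, 155.5, 354.1, 240.6] 282.0507326683906 197.10799162664696
orange [485 204  44  54 280] [498.2 230.4] [0.5937 0.0301 0.159 ]
orange [ 498  209   49   56 1955] [522.3 237.9] [0.5861 0.0085 0.159 ]
orange [271 259  18  22 327] [279.5 269.6] [0.5685 0.2039 0.159 ]
[[14, 215, 226], [40, 61, 64], [48, 67, 72], [49, 66, 69], [48, 64, 67], [50, 74, 105], [31, 63, 108], [34, 94, 158], [31, 128, 224], [22, 122, 222], [28, 122, 223], [40, 64, 110], [169, 162, 153], [86, 84, 82], [64, 67, 67]]
```

To row units: 0.327 m / 0.8 = 0.4088, 0.311 m / 0.8 = 0.3888.

```bash
echo '[0,0,0,-0.02,0.0513,0,0,0,0,0,-0.0438,0.1125,0,0,0,0,0,-0.0675,0.1738,0,0,0,0,0,-0.0913,0.2338,0,0,0,0,0,-0.115,0.2938,0,0,0,0,0,-0.1388,0.3538,0,0,0,0,0,-0.1525,0.3888,0,0,0,0,0,-0.16,0.4088,0,0,0,0,0,-0.16,0.4088,0,0,0,0,0,-0.16,0.4088,0,0,0,0,0,-0.16,0.4088,0,0]' | python3 -m jog
python3 - <<'E'
from h import *
import time
o=manip.get_obs();w=manip.camera("wrist");cv2.imwrite("pics/w7.png",w)
print(o["position"].round(4),R.from_quat(o["ee_rot"]).as_matrix().round(4).tolist())
for t in("rivet","grille"):
    for r in manip.outline_of("wrist",t)[:2]:
        ys,xs=np.nonzero(r["mask"]);print(t,r["confidence"],r["bbox"],xs.mean(),ys.mean())
# rectified top-down map of the grille top z=.11 around slot, 0.25 mm/px
T=np.array(CAL["wrist"]["tool_from_camera"]);B=np.eye(4);B[:3,:3]=R.from_quat(o["ee_rot"]).as_matrix();B[:3,3]=o["position"];I=np.linalg.inv(B@T);c=CAL["wrist"]
N=240;gx,gy=np.meshgrid(np.arange(N),np.arange(N))
out=[]
for z in(.11,.102):
    P=np.stack([.48+(N/2-gy)*.00025,-.12+(N/2-gx)*.00025,np.full(gx.shape,z),np.ones(gx.shape)],-1)@I.T
    s=np.stack([P[...,0]/-P[...,2],-P[...,1]/-P[...,2]],-1);s=s*(1+c["k1"]*(s**2).sum(-1,keepdims=True))
    m=(s*c["fx"]+[c["cx"],c["cy"]]).astype(np.float32)
    out.append(cv2.remap(w,m,None,cv2.INTER_CUBIC))
cv2.imwrite("pics/map.png",cv2.resize(np.hstack(out),(800,400)))
np.save("map.npy",np.array(out))
for i,im in enumerate(out):
    g=cv2.cvtColor(im,cv2.COLOR_BGR2HSV).astype(int);b=im.astype(int)
    masks={"dark":im.max(-1)<75,"tan":(b[...,2]-b[...,0]>8)}
    for nme,m in masks.items():
        n,_,st,ce=cv2.connectedComponentsWithStats(m.astype(np.uint8))
        for j in range(1,n):
            if st[j,4]>300:print(i,nme,st[j],"xy",(.48+(N/2-ce[j][1])*.00025).round(4),(-.12+(N/2-ce[j][0])*.00025).round(4))
E
```

```text
clock: 10.12
position: [0.4788, -0.1196, 0.2148]
ee_rot: [1.0, -0.02, -0.0, -0.0]
ft_force: [-0.3, -0.1, 0.1]
grip_width: 0.09
grasp_force: 29.4
[ 0.4788 -0.1196  0.2148] [[0.9992, -0.04, -0.0001], [-0.04, -0.9992, 0.0003], [-0.0001, -0.0003, -1.0]]
rivet 0.84 [250.2, 226.6, 313.1, 283.7] 279.37425595238096 250.08705357142858
rivet 0.46 [115.0, 139.1, 439.9, 234.8] 278.59564481378885 185.51477377654663
grille 0.86 [116.4, 140.3, 440.4, 232.9] 278.34617712326 185.31926568489004
0 tan [  74   92   80   51 2517] xy 0.48 -0.1184
1 tan [  73   99   82   52 2656] xy 0.478 -0.1183
```

View pics/map.png

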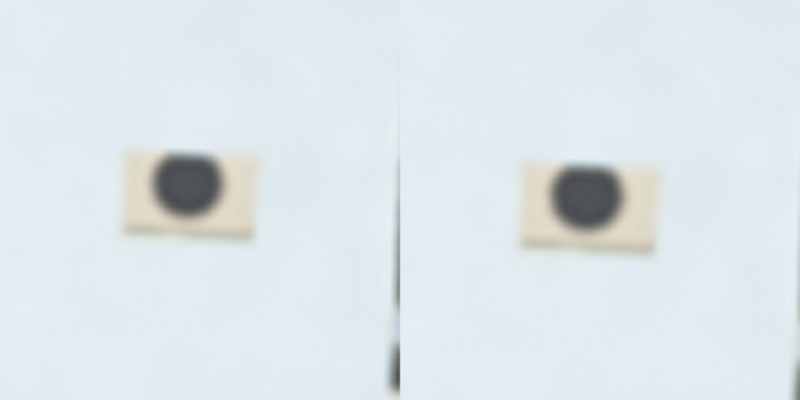

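```bash
python3 - <<'E'
from h import *
w=cv2.imread("pics/w7.png");g=w.max(-1)
for r in range(226,262,3):
    x=np.nonzero(g[r,240:320]<130)[0]+240
    print(r,x.min() if len(x) else 0,x.max() if len(x) else 0)
o=manip.get_obs()
# rectify at head top plane and head bottom, in tool frame -> circle fit
T=np.array(CAL["wrist"]["tool_from_camera"]);c=CAL["wrist"]
pts=[]
for r in range(229,256):
    x=np.nonzero(g[r,240:322]<130)[0]+240
    if len(x)>5 : pts+= [(x.min()-.5,r),(x.max()+.5,r)]
for zt in(-.0293,-.0323):
    Q=[]
    for u,v in pts:
        d=np.array([(u-c["cx"])/c["fx"],(v-c["cy"])/c["fy"]]);s=d/(1+c["k1"]*(d@d));s=d/(1+c["k1"]*(s@s))
        dd=T[:3,:3]@[s[0],-s[1],-1];p=T[:3,3]+dd*(zt-T[2,3])/dd[2];Q.append(p[:2])
    Q=np.array(Q)
    from scipy.optimize import least_squares
    f=least_squares(lambda a:np.hypot(Q[:,0]-a[0],Q[:,1]-a[1])-a[2],[0,0,.015],loss="soft_l1",f_scale=.0005);print(zt,f.x)
E
```

```text
226 0 0
229 275 285
232 266 294
235 240 319
238 240 319
241 240 319
244 240 319
247 240 319
250 240 319
253 240 319
256 240 319
259 240 319
-0.0293 [-0.01110731  0.0003379   0.02574318]
-0.0323 [-0.00947539  0.00033202  0.02522733]
```

Units first: shifts go in shares of 800 mm and turns go in shares of 45 degrees. So 0.106 m / 0.8 = 0.1325, 0.1 m / 0.8 = 0.125.

```bash
echo '[0,0,0,0.0013,-0.0013,0.0375,0,0,0,0,0.0025,-0.0026,0.0875,0,0,0,0,0.0025,-0.0026,0.125,0,0,0,0,0.0025,-0.0026,0.1325,0,0,0,0,0.0025,-0.0026,0.1325,0,0,0,0,0.0025,-0.0026,0.1325,0]' | python3 -m jog |sed -n '2,4p'
python3 - <<'E'
from h import *
o=manip.get_obs();w=manip.camera("wrist");cv2.imwrite("pics/w8.png",w);g=w.max(-1)
# visible slot near rivet?
b=w.astype(int);m=((b[...,2]-b[...,0]>8)&(g>120)).astype(np.uint8);m[262:]=0
n,_,st,ce=cv2.connectedComponentsWithStats(m)
print([ (st[j].tolist(),ce[j].round(1).tolist()) for j in range(1,n) if st[j,4]>15])
for r in range(214,262,3):
    print(r,''.join('#' if v<90 else('+' if v<150 else '.') for v in g[r,235:325]))
E
```

```text
position: [0.4814, -0.119, 0.1103]
ee_rot: [1.0, -0.021, 0.001, 0.0]
ft_force: [0.3, 0.0, -0.8]
[([405, 0, 12, 5, 38], [411.7, 1.3]), ([423, 0, 9, 5, 19], [427.1, 0.9]), ([221, 12, 5, 17, 18], [222.8, 20.3]), ([218, 32, 166, 57, 658], [302.8, 63.0]), ([54, 188, 15, 74, 125], [61.0, 224.4]), ([73, 188, 14, 74, 122], [79.5, 224.7]), ([92, 188, 13, 74, 122], [98.0, 223.9]), ([112, 188, 12, 74, 121], [117.1, 224.0]), ([132, 188, 10, 74, 119], [136.3, 223.9]), ([152, 188, 8, 72, 90], [155.8, 222.3]), ([172, 189, 8, 73, 101], [175.4, 223.7]), ([435, 191, 11, 66, 73], [439.8, 222.8]), ([455, 191, 10, 58, 74], [459.5, 219.0]), ([470, 191, 14, 71, 95], [477.2, 225.6]), ([489, 191, 14, 71, 89], [495.8, 224.5]), ([421, 195, 4, 28, 29], [422.4, 208.5]), ([397, 197, 8, 65, 69], [400.5, 229.1]), ([194, 199, 5, 57, 64], [195.6, 228.0]), ([0, 213, 12, 49, 80], [5.3, 236.8]), ([261, 225, 10, 9, 57], [265.0, 228.2]), ([286, 226, 10, 6, 45], [291.2, 227.9]), ([273, 260, 13, 2, 22], [279.0, 260.6])]
214 ..........................................................................................
217 ......
[... 714 characters left out ...]
############+......................
241 ....................+#################################################+...................
244 ..................+####################################################+..................
247 ................+#####++++++++++##########################++++++++++####+.................
250 ................+#####++++++++++######++++++++++++++#######+++++++++#####+................
253 ................#####++++++++++######++++++++++++++++######++++++++++######...............
256 ..........+++++######++++++++++######++++++++++++++++######++++++++++#######++++..........
259 .......+#############++++++++++######++++++++++++++++#######+++++++++#############++......
```

To row units: 0.008 m / 0.8 = 0.01, 0.004 m / 0.8 = 0.005.

```bash
echo '[0,0,0,0,-0.0006,0.005,0,0,0,0,0,-0.0006,0.01,0,0,0,0,0,-0.0006,0.01,0,0,0,0,0,-0.0006,0.01,0]' | python3 -m jog |sed -n '2,4p'; echo '[0,0,0,0,0,0.0025,0,0,0,0,0,0,0.0038,0,0,0,0,0,0,0.0038,0]' | python3 -m jog |sed -n '2p;4p'
```

```text
position: [0.4804, -0.1184, 0.1009]
ee_rot: [1.0, -0.021, -0.0, 0.0]
ft_force: [0.4, -0.5, 0.2]
position: [0.4804, -0.1184, 0.0978]
ft_force: [-0.4, -0.5, -1.7]
```

To row units: 0.002 m / 0.8 = 0.0025, 0.001 m / 0.8 = 0.0013.

```bash
for i in 1; do echo '[0,0,0,0,0,0.0013,0,0,0,0,0,0,0.0025,0,0,0,0,0,0,0.0025,0]' | python3 -m jog |sed -n '2p;4p'; done; echo '[0,0,0,0,0,0.0013,0,0,0,0,0,0,0.0019,0,0,0,0,0,0,0.0019,0]' | python3 -m jog |sed -n '2p;4p'
```

```text
position: [0.4803, -0.1184, 0.0958]
ft_force: [0.2, -0.9, -0.3]
position: [0.4804, -0.1184, 0.0944]
ft_force: [-0.3, 0.2, 0.7]
```

To row units: 0.0015 m / 0.8 = 0.0019, 0.001 m / 0.8 = 0.0013.

```bash
echo '[0,0,0,0,0,0.0013,0,0,0,0,0,0,0.0019,0,0,0,0,0,0,0.0019,0]' | python3 -m jog |sed -n '2p;4p'; echo '[0,0,0,0,0,0.0013,0,0,0,0,0,0,0.0019,0,0,0,0,0,0,0.0019,0]' | python3 -m jog |sed -n '2p;4p'
```

```text
position: [0.4804, -0.1184, 0.0929]
ft_force: [0.5, 0.2, -0.4]
position: [0.4804, -0.1184, 0.0914]
ft_force: [0.3, 0.0, -0.2]
```

To row units: 0.003 m / 0.8 = 0.0038, 0.002 m / 0.8 = 0.0025.

```bash
echo '[0,0,0,0,0,0.0013,0,0,0,0,0,0,0.0025,0,0,0,0,0,0,0.0038,0,0,0,0,0,0,0.0038,0]' | python3 -m jog |sed -n '2p;4p'; echo '[0,0,0,0,0,0.0013,0,0,0,0,0,0,0.0025,0,0,0,0,0,0,0.0025,0]' | python3 -m jog |sed -n '2p;4p'
```

```text
position: [0.4804, -0.1184, 0.0883]
ft_force: [0.2, -0.5, -1.3]
position: [0.4804, -0.1184, 0.0863]
ft_force: [0.2, 0.8, -1.1]
```

To row units: 0.002 m / 0.8 = 0.0025, 0.001 m / 0.8 = 0.0013.

```bash
echo '[0,0,0,0,0,0.0013,0,0,0,0,0,0,0.0025,0,0,0,0,0,0,0.0025,0]' | python3 -m jog |sed -n '2p;4p'; echo '[0,0,0,0,0,0.0009,0,0,0,0,0,0,0.0013,0,0,0,0,0,0,0.0013,0]' | python3 -m jog |sed -n '2p;4p'; echo '[0,0,0,0,0,0.0006,0,0,0,0,0,0,0.0013,0,0,0,0,0,0,0.0013,0]' | python3 -m jog |sed -n '2p;4p;5p'
```

```text
position: [0.4804, -0.1184, 0.0843]
ft_force: [-0.2, -0.6, -0.3]
position: [0.4804, -0.1184, 0.0834]
ft_force: [-0.0, -0.0, -0.8]
position: [0.4804, -0.1184, 0.0824]
ft_force: [-0.6, -0.4, -1.0]
grip_width: 0.084
```

To row units: 0.0007 m / 0.8 = 0.0009.

```bash
for i in 1; do echo '[0,0,0,0,0,0.0009,0,0,0,0,0,0,0.0009,0]' | python3 -m jog |sed -n '2p;4p;5p'; echo '[0,0,0,0,0,0.0006,0,0,0,0,0,0,0.0006,0]' | python3 -m jog |sed -n '2p;4p;5p'; echo '[0,0,0,0,0,0.0006,0,0,0,0,0,0,0.0006,0]' | python3 -m jog |sed -n '2p;4p;5p'; done
```

```text
position: [0.4804, -0.1184, 0.0817]
ft_force: [-0.1, -1.1, 0.3]
grip_width: 0.087
position: [0.4804, -0.1184, 0.0812]
ft_force: [0.5, 0.5, -0.9]
grip_width: 0.089
position: [0.4804, -0.1184, 0.0807]
ft_force: [-0.0, -0.5, -0.3]
grip_width: 0.086
```

To row units: 0.0005 m / 0.8 = 0.0006.

```bash
echo '[0,0,0,0,0,0.0006,0,0,0,0,0,0,0.0006,0]' | python3 -m jog |sed -n '2p;4p'; echo '[0,0,0,0,0,0.0006,0,0,0,0,0,0,0.0006,0]' | python3 -m jog |sed -n '2p;4p'
python3 - <<'E'
from h import *
print(np.mean([manip.get_obs()["ft_force"][2]]))
w=manip.camera("wrist");cv2.imwrite("pics/w9.png",w);g=w.max(-1)
for r in range(220,262,3):
    print(r,''.join('#' if v<90 else('+' if v<150 else '.') for v in g[r,235:325]))
E
```

```text
position: [0.4805, -0.1184, 0.0803]
ft_force: [-0.5, -0.2, 0.7]
position: [0.4805, -0.1184, 0.0798]
ft_force: [-1.8, 0.6, 1.7]
1.6641673126066645
220 ..........................................................................................
223 ..........................................................................................
226 ..........................................................................................
229 .....................................+++++++#####+++......................................
232 ..............................++###########################++.............................
235 .........................++####################################++.........................
238 ......................+############################################+......................
241 ....................+#################################################+...................
244 ..................+####################################################+..................
247 ................+######+++++++++##########################+++++++++#####+.................
250 ................+#####+++++++++#######++++++++++++++#######+++++++++#####+................
253 ................######+++++++++######++++++++++++++++######+++++++++#######+..............
256 ..........+++++#######+++++++++######++++++++++++++++######++#++++++########++++..........
259 .......+##############+++++++++######++++++++++++++++#######+#+++++++#############++......
```

To row units: 0.0005 m / 0.8 = 0.0006.

```bash
echo '[0,0,0,0,0,0.0006,0,0,0,0,0,0,0.0006,0]' | python3 -m jog |sed -n '2p;4p'; echo '[0,0,0,0,0,0.0006,0,0,0,0,0,0,0.0006,0]' | python3 -m jog |sed -n '2p;4p'
```

```text
position: [0.4805, -0.1184, 0.0793]
ft_force: [-1.6, 1.3, 3.4]
position: [0.4805, -0.1184, 0.0789]
ft_force: [-1.7, 0.4, 5.7]
```

To row units: -0.05 m / 0.8 = -0.0625, -0.03 m / 0.8 = -0.0375.

```bash
echo '[0,0,0,0,0,0,0.25,0,0,0,0,0,0,0.25,0,0,0,0,0,-0.0125,0.25,0,0,0,0,0,-0.0375,0.25,0,0,0,0,0,-0.0625,0.25,0,0,0,0,0,-0.0625,0.0,0,0,0,0,0,-0.0625,0.0,0,0,0,0,0,-0.0625,0.0]' | python3 -m jog; python3 - <<'E'
from h import *
o=manip.get_obs();print(o["position"])
w=manip.camera("wrist");cv2.imwrite("pics/w10.png",w)
hsv=cv2.cvtColor(w,cv2.COLOR_BGR2HSV)
m=((hsv[...,0]<16)&(hsv[...,1]>140)&(hsv[...,2]>180)).astype(np.uint8)
n,_,st,ce=cv2.connectedComponentsWithStats(m)
for i in range(1,n):
    if st[i,4]>30:print(st[i],ce[i],at_z("wrist",*ce[i],.125,o).round(4))
g=w.max(-1)
for r in range(190,250,3):
    print(r,''.join('#' if v<90 else('+' if v<150 else ('o' if m[r,i+235] else '.')) for i,v in enumerate(g[r,235:325])))
for r in manip.outline_of("wrist","rivet")[:1]:print(r["bbox"])
E
```

```text
clock: 18.25
position: [0.4799, -0.1184, 0.128]
ee_rot: [1.0, -0.021, -0.001, -0.0]
ft_force: [0.2, 0.4, 0.2]
grip_width: 0.003
grasp_force: 0.0
[ 0.47991918 -0.11835793  0.12797213]
[272 224  16  15 198] [279.67171717 231.05555556] [ 0.481  -0.1184  0.125 ]
190 ..........................................................................................
193 ..........................................................................................
196 ..........................................................................................
199 ..........................................................................................
202 ....................................++++++########++......................................
205 ................................++########################+...............................
208 ...........................++################################+............................
211 ..........................+#####################################+.........................
214 ........................+########################################+...........
[... 387 characters left out ...]
......
229 .......................+############+oooooooooooooooo.+############+......................
232 ........................+###########+oooooooooooooooo.+###########+.......................
235 .........................+###########+oooooooooooooo.+##########+.........................
238 ............................+##########++.ooooooo.+###########+...........................
241 ...............................+##########################+...............................
244 ....................................++###############++...................................
247 ...............................++++++++++########+++++++++++..............................
[257.1, 198.9, 304.5, 245.0]
```

To row units: 0.035 m / 0.8 = 0.0438, 0.034 m / 0.8 = 0.0425.

```bash
echo '[0,0,0,0.0006,0,0.0188,0,0,0,0,0.0006,0,0.0375,0,0,0,0,0.0006,0,0.0425,0,0,0,0,0.0006,0,0.0438,0,0,0,0,0.0006,0,0.0438,0]' | python3 -m jog 30|sed -n '2p;4p'; echo '[0,0,0,0,0,0.0013,0,0,0,0,0,0,0.0025,0,0,0,0,0,0,0.0025,0]' | python3 -m jog|sed -n '2p;4p'; echo '[0,0,0,0,0,0.0013,0,0,0,0,0,0,0.0025,0,0,0,0,0,0,0.0025,0]' | python3 -m jog|sed -n '2p;4p'
```

```text
position: [0.4811, -0.1185, 0.0939]
ft_force: [-0.7, -0.2, 0.2]
position: [0.4809, -0.1185, 0.0917]
ft_force: [-0.9, -0.8, -0.3]
position: [0.4809, -0.1184, 0.0896]
ft_force: [0.0, 0.8, -0.5]
```

To row units: 0.002 m / 0.8 = 0.0025, 0.001 m / 0.8 = 0.0013.

```bash
echo '[0,0,0,0,0,0.0013,0,0,0,0,0,0,0.0025,0,0,0,0,0,0,0.0025,0]' | python3 -m jog|sed -n '2p;4p'; echo '[0,0,0,0,0,0.0013,0,0,0,0,0,0,0.0025,0,0,0,0,0,0,0.0025,0]' | python3 -m jog|sed -n '2p;4p'; echo '[0,0,0,0,0,0.0013,0,0,0,0,0,0,0.0025,0,0,0,0,0,0,0.0025,0]' | python3 -m jog|sed -n '2p;4p'
```

```text
position: [0.4809, -0.1184, 0.0877]
ft_force: [0.2, -0.3, 0.8]
position: [0.481, -0.1185, 0.0861]
ft_force: [-2.6, 0.6, 6.8]
position: [0.4811, -0.1185, 0.0844]
ft_force: [-4.4, 0.7, 10.1]
```

To row units: 0.003 m / 0.8 = 0.0038, 0.002 m / 0.8 = 0.0025.

```bash
echo '[0,0,0,0,0,0.0013,0,0,0,0,0,0,0.0025,0,0,0,0,0,0,0.0038,0,0,0,0,0,0,0.0038,0]' | python3 -m jog|sed -n '2p;4p'; echo '[0,0,0,0,0,0.0013,0,0,0,0,0,0,0.0025,0,0,0,0,0,0,0.0038,0,0,0,0,0,0,0.0038,0]' | python3 -m jog|sed -n '2p;4p'; echo '[0,0,0,0,0,0.0013,0,0,0,0,0,0,0.0025,0,0,0,0,0,0,0.0025,0]' | python3 -m jog|sed -n '2p;4p'
```

```text
position: [0.4811, -0.1185, 0.0814]
ft_force: [-3.3, 1.2, 9.2]
position: [0.4811, -0.1185, 0.0784]
ft_force: [-3.4, 1.2, 9.3]
position: [0.4811, -0.1185, 0.0764]
ft_force: [-4.7, 1.1, 9.6]
```

To row units: 0.0015 m / 0.8 = 0.0019, 0.001 m / 0.8 = 0.0013.

```bash
echo '[0,0,0,0,0,0.0013,0,0,0,0,0,0,0.0019,0,0,0,0,0,0,0.0019,0]' | python3 -m jog|sed -n '2p;4p'; echo '[0,0,0,0,0,0.0006,0,0,0,0,0,0,0.0013,0,0,0,0,0,0,0.0013,0]' | python3 -m jog|sed -n '2p;4p'
```

```text
position: [0.4811, -0.1185, 0.0749]
ft_force: [-3.7, 0.7, 10.0]
position: [0.4811, -0.1185, 0.0739]
ft_force: [-3.5, 0.1, 8.8]
```

To row units: 0.0006 m / 0.8 = 0.0008.

```bash
echo '[0,0,0,0,0,0.0008,0,0,0,0,0,0,0.0008,0]' | python3 -m jog|sed -n '2p;4p'; echo '[0,0,0,0,0,0.0008,0,0,0,0,0,0,0.0008,0]' | python3 -m jog|sed -n '2p;4p'
```

```text
position: [0.4811, -0.1185, 0.0733]
ft_force: [-4.8, 0.4, 10.4]
position: [0.4811, -0.1185, 0.0728]
ft_force: [-4.3, 1.4, 11.4]
```

To row units: 0.0006 m / 0.8 = 0.0008.

```bash
echo '[0,0,0,0,0,0.0008,0,0,0,0,0,0,0.0008,0]' | python3 -m jog|sed -n '2p;4p'; echo '[0,0,0,0,0,0.0006,0,0,0,0,0,0,0.0006,0]' | python3 -m jog|sed -n '2p;4p'
```

```text
position: [0.4811, -0.1185, 0.0724]
ft_force: [-5.0, 1.3, 13.5]
position: [0.4811, -0.1185, 0.072]
ft_force: [-5.4, 1.9, 14.8]
```

To row units: -0.056 m / 0.8 = -0.07, -0.03 m / 0.8 = -0.0375.

```bash
echo '[0,0,0,0,0,-0.0125,0,0,0,0,0,0,-0.0375,0,0,0,0,0,0,-0.07,0,0,0,0,0,0,-0.07,0,0,0,0,0,0,-0.07,0]' | python3 -m jog|sed -n '1,2p;4p'; python3 - <<'E'
from h import *
o=manip.get_obs();w=manip.camera("wrist");print(o["position"])
hsv=cv2.cvtColor(w,cv2.COLOR_BGR2HSV)
m=((hsv[...,0]<16)&(hsv[...,1]>140)&(hsv[...,2]>180))
g=w.max(-1)
for r in range(190,250,3):
    print(r,''.join('#' if v<90 else('+' if v<150 else ('o' if m[r,i+235] else '.')) for i,v in enumerate(g[r,235:325])))
manip.camera("top")
for t in("dessert_glass","tart_plate","tag_holder","caddy"):
    for r in manip.outline_of("top",t)[:1]:print(t,np.round(r["bbox"]))
E
```

```text
clock: 24.6
position: [0.4806, -0.1184, 0.1264]
ft_force: [-0.0, -0.0, 0.2]
[ 0.48058952 -0.11840497  0.12637049]
190 ..........................................................................................
193 ..........................................................................................
196 ..........................................................................................
199 ..........................................................................................
202 ..........................................................................................
205 ..................................++##################++..................................
208 .............................++############################+..............................
211 ..........................++##################################++..........................
214 .........................+#######################################+........................
217 .......................+##################++++++##################+.......................
220 ......................+#########
[... 343 characters left out ...]

232 .......................+#############++++++++++++++++##############+......................
235 ........................+################++++++++################+........................
238 ..........................+####################################+..........................
241 .............................+###############################+............................
244 ................................+########################+................................
247 ...............................++++++++++########+++++++++++..............................
dessert_glass [261. 200. 299. 238.]
tart_plate [222. 122. 341. 187.]
tag_holder [341. 218. 377. 254.]
caddy [144. 172. 211. 203.]
```

To row units: -0.05 m / 0.8 = -0.0625, -0.03 m / 0.8 = -0.0375.

```bash
echo '[0,0,0,0,0,-0.0375,0,0,0,0,0,0,-0.0625,0,0,0,0,0,0,-0.0625,0,0,0,0,0,0,-0.0625,0]' | python3 -m jog|sed -n '1,2p;4p'; python3 - <<'E'
from h import *
w=manip.camera("wrist");s=manip.camera("scene")
a=cv2.resize(w[130:270,210:350],(560,560),interpolation=cv2.INTER_CUBIC);b=cv2.resize(s[107:167,273:333],(240,240),interpolation=cv2.INTER_CUBIC)
cv2.imwrite("pics/fin.png",np.hstack([a,cv2.copyMakeBorder(b,0,320,0,0,cv2.BORDER_CONSTANT)]))
E
```

```text
clock: 25.4
position: [0.4805, -0.1184, 0.176]
ft_force: [0.2, -0.7, 0.1]
```

View pics/fin.png

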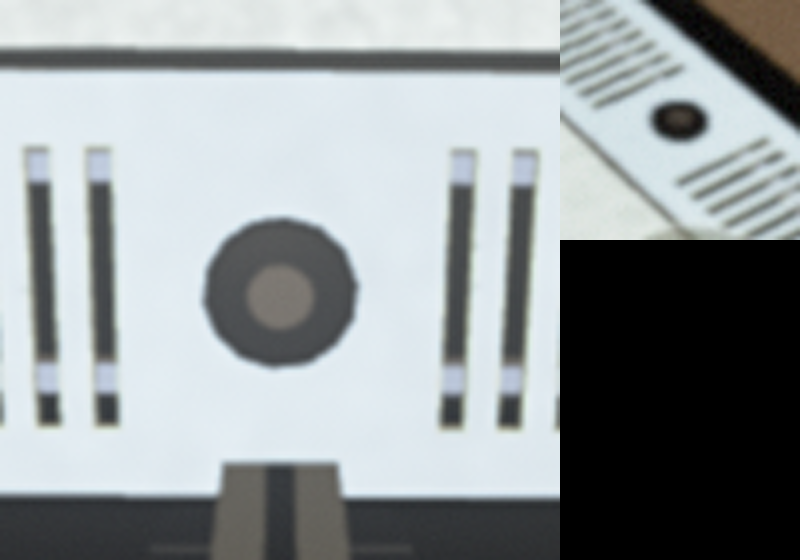

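The picture shows the rivet head flat on the grille, with the pin flush at its centre (crop 280,295). It now looks the same as the other section's finished rivet. I'm handing in.

```bash
python3 -c "
from workcell import manip
print(manip.hand_in())"
```

```text
the job is handed in; nothing more can be done
None
```

The rivet is seated in the unfastened grille section, its pin pushed flush after the head was down, and the gripper is clear. The job was handed in at about 25 s; the hand-in gave no verdict. Before the grasp, a contact check pressed the rivet's head in the caddy at about 28 N, and forces while seating and pinning stayed under about 15 N. The glass and plate showed no movement in the top camera; the tag holder's final outline was partial (the arm may have hidden it), so I didn't confirm it stayed put.

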